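Open the sprung board holder to the mark and hold it for the next board

ROBOT

A 7-joint arm with a two-finger parallel gripper is mounted at the origin on the work surface. World frame = base frame: x ahead of the robot, y to its left, z up, the work surface at z = 0. Lengths are in m, angles in rad, forces in N, time in s.
With the tool pointing down it reaches from about 0.4 to 0.85 m from the base axis. Payload 10.4 kg.
Tool frame: the origin (TCP) lies between the finger pads; the fingertips stand 11 mm ahead of it and the grasp point (between the pads) lies 8 mm behind it; x points along the fingers, y is the direction in which the jaws open and shut, and the axes are right-handed (so a half turn about x gives the same grasp; the last joint's range is limited). The gripper opens to 87 mm and grips with 3 to 60 N. Pads are 19 mm wide; open, the fingers measure 117 mm over their backs; the gripper's body (75 mm by 190 mm) begins 51 mm behind the grasp point.
Start: joints at [1.118, 0.332, -0.065, 1.46, 0.022, 1.35, -0.088], TCP at [0.26, -0.568, 0.234] pointing down, gripper open.
Joint ranges: [-2.6, 2.6], [-0.5, 2.12], [-1.47, 1.34], [0.16, 2.42], [-1.27, 4.41], [0.06, 2.06], [-2.6, 2.6]. Speed limits (rad/s): [2.22, 2.22, 2.79, 2.79, 3.14, 3.14, 3.14].

INTERFACE

Orientations are given as a unit quaternion [x, y, z, w].
In Python, from bench import r, cams, ticket gives the robot as it stands. The module is installed in compiled form; this text tells all that it offers.
- The arm moves only by the tool drive_tool, never from a script. Its argument "moves" is text: rows parted by semicolons, each of 5 numbers parted by spaces: the shift along the world's x, y, z in m, then the turn about the world's z in degrees, then the closure, from 0 (fully open) to 1 (shut). In form: x y z twist grip; .... A call has 1 to 20 rows; each row shifts and turns the commanded pose from where the row before left it; what a row does not reach is not made up. A row lasts 1/8 s, in which the tool goes at most 62.5 mm and 10.7 degrees, less where a joint would pass 70% of its speed; a pose out of reach is approached as far as the arm can. A call is refused whole if a number of a shift passes 0.0625 or a number of a turn 10.7, either way. A call with a gripper value outside its range is refused whole. The fingers move at their own pace and stop on an object; "newtons" is the grip in N (left out, the last holds). Time passes only in rows, so rows that do not move let the fingers close. It gives the time, the measured TCP pose, the force and the opening at its end, in the units of the state.
- r.read_state(): the state, without advancing time (a new reading comes with each control period).
- cams.camera(name): name is "side" or "top"; returns a dict with "color" (384x512x3 uint8, red, green, blue), "fx", "fy", "cx", "cy" (pixels), "extrinsics" (4x4, takes a point from camera to world coordinates). Camera axes: x right, y down, z forward; pixel columns grow to the right and rows downward; lengths in m; the calibration is good to about 2 mm. A picture is of the moment at which its call begins. There is no depth.
- ticket.close_job(): hands the job in, once; it reports no verdict.
The state is a dict: "time": time; "joint_positions": joint angles; "joint_vel": joint speeds; "joint_torque": joint torques, N m; "ee_pos": TCP position; "eef_rot": TCP orientation; "ft_force": force on the tool from outside, world axes, zero at the start; "torque": the same for the moment, N m; "width": finger opening in m.
Only numpy, scipy, OpenCV 4.12 (cv2) and the standard library are available. Lean on these libraries where they do the work, as an engineer would, in place of code of your own. Each camera call takes 0.05 s, during which the arm holds its last target.

TASK

Get the board holder on the inspection bench ready for the next board: lift out the small parts tin that was left between its jaws and stand it on the blue mat, upright and set down rather than dropped. Then pull the holder's spring-loaded jaw out by its black bar until the jaw's yellow pointer lines up with the red marker on the scale, and keep holding it there: the job finishes with the gripper still holding the jaw at the mark, so that a colleague can lay the board in. Leave everything else on the bench where it is.

Things in the scene. Friction and masses are not known exactly. Their poses are not given: they have to be found in the camera images.
- holder: Fixed board holder: grey base 300 x 150 x 20 mm, x = -180 to 120 mm, y = -75 to 75 mm, origin on the bench. Two aluminium jaws 124 mm wide (along y), tops 58 mm over the bench. Fixed jaw's clamping face at x = 90 mm; the sprung jaw slides along -x; behind it, at y = +-45 mm, steel rods run into black spring tubes (x = -164 to -102 mm) and posts 54 mm high (x = -180 to -164 mm). White scale along the +y edge.
- jaw: Spring-loaded aluminium jaw with black pull bar and yellow pointer. Axes as the holder's; origin at the foot of its clamping face, 20 mm over the bench, at the holder's x = 0 at rest (90 mm from the fixed jaw's face). Pulled along the holder's -x it opens up to 85 mm; a spring pulls it home with 5 N at rest plus 1 N per 10 mm (9 to 12 N at the mark) whenever it is let go.
- jaw_handle (a point): Middle of the black pull bar: round, 12 mm thick, 84 mm long along the holder's y, level, 50 mm over the bench, 40 mm out (holder -x) from the jaw's outer face, on two stand-offs 10 mm thick, 30 mm either side of this point. Nothing between them; the base's top, at 20 mm, is below. Moves with the jaw, axes as the holder's.
- jaw_pointer (a point): Tip of the yellow pointer on the +y end of the sprung jaw, over the scale strip; a tip 4 mm wide. 51 mm from jaw_handle along the holder's +x and 69 mm along its +y, 24 mm lower. It moves with the jaw.
- mark: Red marker on the scale's edge, set for the next board; it never moves: a block 12 x 10 x 20 mm (10 mm along y, on the outer side) with a 4 mm red line towards the pointer. Origin on that line, axes as the holder's. The jaw is at the mark when jaw_pointer and this origin have the same x in the holder's frame: 40 to 70 mm of pull from rest.
- tin: Small closed round aluminium parts tin with a yellow spot on its lid, 52 mm in diameter, 34 mm high, about 90 g, standing on the holder's base plate between the two jaws. Origin at the centre of its underside, z up.
- mat: Blue square mat, 140 x 140 mm and 3 mm thick, lying on the bench left or right of the holder. Origin at the centre of its underside, on the bench.
- tray: Low black tray 150 x 115 mm, 14 mm high, on the other side of the holder, with the next board in it. Fixed. Origin at the centre of its underside.
- board: The next green circuit board, 125 x 85 mm, lying in the black tray; a colleague will take it. Leave it. Origin at the centre of its underside.
- dish: Shallow glass dish, 90 mm in diameter, 14 mm high, on the bench. Leave it. Origin at the centre of its underside.
- spool: Grey reel of solder standing flat, 60 mm in diameter, 40 mm high. Leave it. Origin at the centre of its underside.
- bottle: White plastic bottle with a blue cap, 60 mm in diameter, 150 mm high. Leave it. Origin at the centre of its underside.
- can: Red drinks can, 66 mm in diameter, 115 mm high. Leave it. Origin at the centre of its underside.
- tweezers: Steel tweezers lying flat, 125 mm long. Leave them. Origin at the middle, on the bench.
- brush: Black-handled cleaning brush lying on the bench, 160 mm long. Leave it.
Things that resemble listed ones, but are neither listed nor needed, are in the scene too. Leave any white look-alike of the mat alone.

How it is judged:
On the way, in this order (a step that is already met when the one before it is completed fails the run):
1. the tin stands upright on the blue mat, let go, with the jaw still at rest (x of tin in the frame of mat between -0.06 and 0.06 m and y of tin in the frame of mat between -0.06 and 0.06 m and z of tin in the frame of mat below 0.008 m and angle between tin's own z axis and vertical below 0.1 rad and linear speed of tin below 0.02 m/s and contact force between the fingers and tin below 0.05 N and distance of jaw from where it was at the start of the episode below 0.01 m), for 0.2 s.
2. the gripper holds the jaw with its pointer at the red marker for one second (x of jaw_pointer in the frame of mark between -0.005 and 0.005 m and linear speed of jaw below 0.02 m/s and contact force between the fingers and jaw above 4 N), for 1 s.
At the end, for the whole second after the job is handed in: The gripper is still holding the jaw (more than 4 N on it), at rest, with the pointer within 5 mm of the red marker along the slide; the tin stands at rest, upright within 0.1 rad, released, on the blue mat with its centre within 60 mm of the mat's centre along each of the mat's sides (all of step 2 and x of tin in the frame of mat between -0.06 and 0.06 m and y of tin in the frame of mat between -0.06 and 0.06 m and z of tin in the frame of mat below 0.008 m and angle between tin's own z axis and vertical below 0.1 rad and linear speed of tin below 0.02 m/s and contact force between the fingers and tin below 0.05 N); the arm keeps its last pose, push and grip.
It fails at once if the tin is tipped over more than 0.6 rad (angle between tin's own z axis and vertical above 0.6 rad).
It fails at once if the tin is let go with its underside more than 40 mm above the bench (height (world z) of tin above 0.04 m and contact force between the fingers and tin below 0.01 N).
It fails at once if something else on the bench is pushed away by more than 30 mm (distance of any of board, dish, spool, bottle, can, tweezers, brush from where it was at the start of the episode above 0.03 m).
It also fails if it takes over 56 s, if anything falls off the work surface, if the arm or the gripper's body presses on something with over 40 N, if the wrist force passes 120 N, or if a joint passes its speed limit or range.

## Working session

There is one attempt and no reset: what is moved stays moved. The work goes in short steps, Python scripts to look and compute and a tool call to move; the robot and the scene stay as the last step left them, time stands still between calls to the robot, and variables do not carry over. Pictures are saved under pics/ and viewed, and the job is handed in when it is done.

Besides the shell and the picture viewer there is one more tool, called after "Request:" by a JSON object that holds its "api" and its "payload", one argument or row to a line. drive_tool: Moves the arm, as the interface text tells. Its arguments: {"type":"object","properties":{"moves":{"type":"string"},"newtons":{"type":"number"}},"required":["moves"]}

```bash
mkdir -p pics; python3 - <<'E'
from bench import r,cams,ticket
import cv2,numpy as np
s=r.read_state()
for k,v in s.items(): print(k,np.round(v,3))
for n in("top","side"):
    c=cams.camera(n); cv2.imwrite(f"pics/{n}0.png",c["color"][:,:,::-1]); print(n,c["fx"],c["fy"],c["cx"],c["cy"]);print(np.round(c["extrinsics"],4))
E
```

```text
time 0.0
joint_positions [ 1.118  0.333 -0.065  1.461  0.022  1.35  -0.088]
joint_vel [ 0.    -0.001 -0.001  0.002  0.    -0.     0.001]
joint_torque [-0.0000e+00 -6.2326e+01  2.5000e-02 -3.8991e+01 -6.1000e-02  4.0000e-02
  0.0000e+00]
ee_pos [ 0.26  -0.568  0.233]
eef_rot [-0.691 -0.151  0.691 -0.15 ]
ft_force [-0.624 -0.029  0.058]
torque [-0.014 -0.037  0.02 ]
width 0.087
top 460.38569194868893 460.38569194868893 258.8958605265906 190.83067631870415
[[-0.0101 -0.983   0.1832  0.0972]
 [-0.9999  0.0119  0.009  -0.0077]
 [-0.0111 -0.1831 -0.983   1.9025]
 [ 0.      0.      0.      1.    ]]
side 386.0187193437782 386.0187193437782 256.0823097288744 185.90353663595877
[[-0.8133 -0.4409  0.3797 -0.003 ]
 [-0.5817  0.6326 -0.5113  0.6178]
 [-0.0148 -0.6367 -0.7709  0.9825]
 [ 0.      0.      0.      1.    ]]
```

View pics/top0.png

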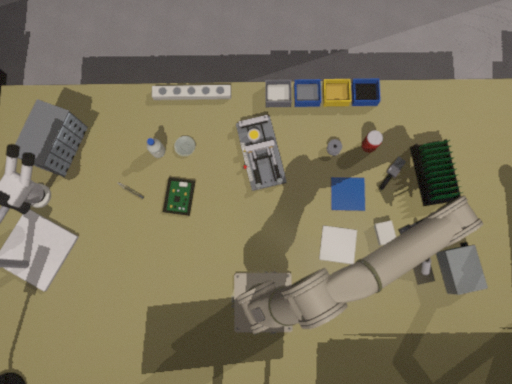

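View pics/side0.png

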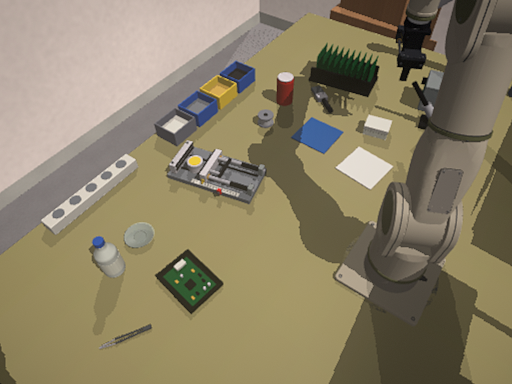

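```bash
python3 - <<'E'
import cv2
a=cv2.imread("pics/top0.png")
cv2.imwrite("pics/top0h.png",cv2.resize(a[105:200,225:295],None,fx=6.2,fy=6.2,interpolation=cv2.INTER_CUBIC))
cv2.imwrite("pics/top0m.png",cv2.resize(a[120:220,310:410],None,fx=6,fy=6,interpolation=cv2.INTER_CUBIC))
a=cv2.imread("pics/side0.png")
cv2.imwrite("pics/side0h.png",cv2.resize(a[130:210,155:275],None,fx=6.5,fy=6.5,interpolation=cv2.INTER_CUBIC))
E
```

```text
(no output)
```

View pics/top0h.png

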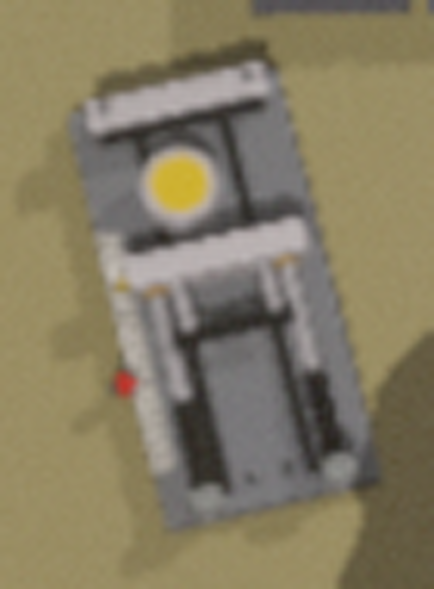

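View pics/side0h.png

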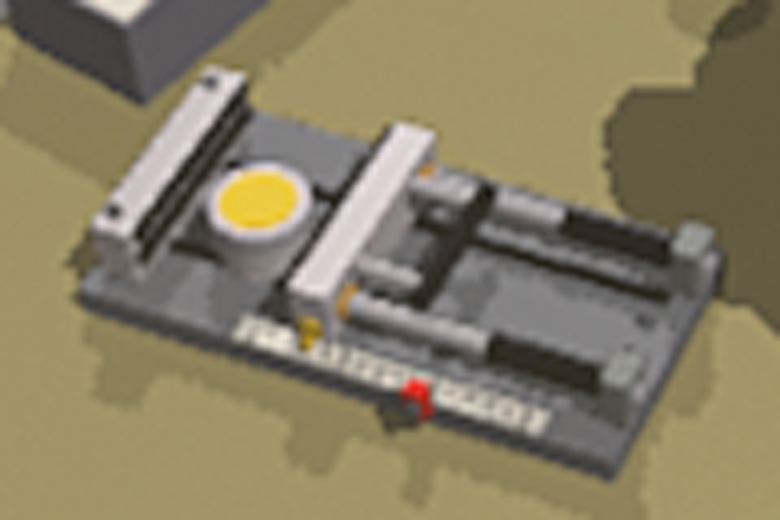

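View pics/top0m.png

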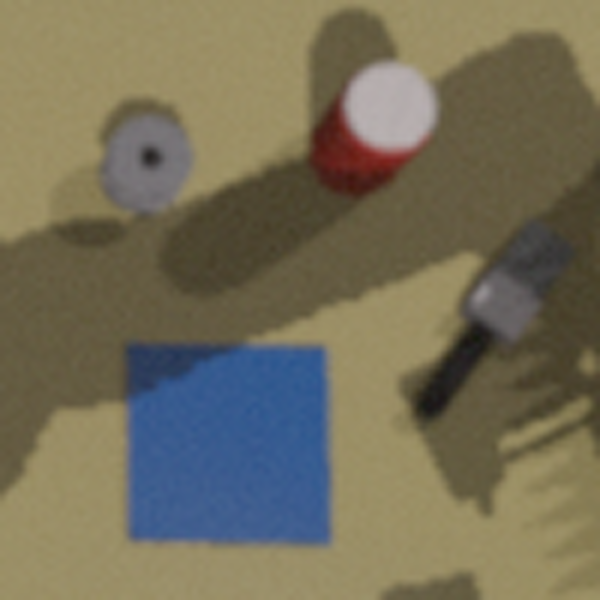

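```bash
cat > h.py <<'E'
import numpy as np, cv2
from scipy.optimize import least_squares
C={"top":(460.3857,258.8959,190.8307,np.array([[-0.0101,-0.983,0.1832,0.0972],[-0.9999,0.0119,0.009,-0.0077],[-0.0111,-0.1831,-0.983,1.9025]])),
"side":(386.0187,256.0823,185.9035,np.array([[-0.8133,-0.4409,0.3797,-0.003],[-0.5817,0.6326,-0.5113,0.6178],[-0.0148,-0.6367,-0.7709,0.9825]]))}
try:
    from bench import cams
    for n in C:
        c=cams.camera(n); C[n]=(c["fx"],c["cx"],c["cy"],np.array(c["extrinsics"])[:3])
except Exception as e: print(e)
def proj(n,p):
    f,cx,cy,E=C[n]; q=E[:,:3].T@(np.asarray(p)-E[:,3]); return np.array([cx+f*q[0]/q[2],cy+f*q[1]/q[2]])
def back(n,uv,z):
    f,cx,cy,E=C[n]; d=E[:,:3]@np.array([(uv[0]-cx)/f,(uv[1]-cy)/f,1]); return E[:,3]+d*(z-E[2,3])/d[2]
def crop(uv,o,s): return (np.array(uv)+.5)/s-.5+np.array(o)
T=lambda u,v:crop((u,v),(225,105),6.2)
S=lambda u,v:crop((u,v),(155,130),6.5)
M=lambda u,v:crop((u,v),(310,120),6)
def H2W(p,h):
    x,y,a=p; c,s=np.cos(a),np.sin(a); return np.array([x+c*h[0]-s*h[1],y+s*h[0]+c*h[1],h[2]])
E
python3 - <<'E'
from h import *
obs=[("top",T(165,530),(-.18,.075,.02)),("top",T(382,482),(-.18,-.075,.02)),("top",T(72,112),(.12,.075,.02)),
("top",T(93,137),(.09,.062,.058)),("top",T(270,97),(.09,-.062,.058)),
("top",T(125,250),(0,.062,.058)),("top",T(302,215),(0,-.062,.058)),
("side",S(716,258),(-.18,-.075,.02)),("side",S(78,290),(.12,.075,.02)),("side",S(618,465),(-.18,.075,.02)),
("side",S(245,80),(.09,-.062,.058)),("side",S(392,123),(0,-.062,.058)),("side",S(290,282),(0,.062,.058))]
f=lambda p:np.concatenate([proj(n,H2W(p,h))-uv for n,uv,h in obs])
r=least_squares(f,[.6,0,.2],loss="soft_l1");p=r.x;print(p,np.degrees(p[2]))
for o,e in zip(obs,f(p).reshape(-1,2)):print(o[0],o[2],np.round(e,2))
np.save("hold.npy",p)
print("tin top",back("top",T(180,183),.054),"side",back("side",S(259,202),.054))
mc=[back("top",M(*q),.003) for q in((128,345),(327,346),(330,543),(129,541))];print(np.round(mc,4),np.mean(mc,0))
for n,uv in(("top",T(122,286)),("side",S(310,335))):
  print("ptr",n,back(n,uv,.026),"pred",H2W(p,(.0,.069,.026)))
def inv(w): c,s=np.cos(p[2]),np.sin(p[2]);d=w[:2]-p[:2];return c*d[0]+s*d[1],-s*d[0]+c*d[1]
print("ptr h",inv(back("top",T(122,286),.026)),inv(back("side",S(310,335),.026)))
print("red h",inv(back("top",T(125,384),.03)),inv(back("side",S(415,397),.03)))
print("bar h",inv(back("top",T(238,320),.056)),inv(back("side",S(455,245),.056)))
print("spool",back("top",(334,146),.04),"can",back("top",(375,138),.115))
E
```

```text
[0.64490196 0.00824929 0.22068626] 12.644391466246121
top (-0.18, 0.075, 0.02) [-0.1  -0.26]
top (-0.18, -0.075, 0.02) [-0.09 -0.67]
top (0.12, 0.075, 0.02) [-0.92  0.14]
top (0.09, 0.062, 0.058) [-0.26 -0.91]
top (0.09, -0.062, 0.058) [-0.01 -1.03]
top (0, 0.062, 0.058) [-0.63  1.05]
top (0, -0.062, 0.058) [-0.14  0.02]
side (-0.18, -0.075, 0.02) [ 2.3  -1.05]
side (0.12, 0.075, 0.02) [ 0.16 -0.24]
side (-0.18, 0.075, 0.02) [-0.48 -0.  ]
side (0.09, -0.062, 0.058) [ 0.68 -0.42]
side (0, -0.062, 0.058) [ 1.43 -0.07]
side (0, 0.062, 0.058) [-0.31  0.96]
tin top [0.68330601 0.02894017 0.054     ] side [0.68475447 0.03045727 0.054     ]
[[ 0.5065 -0.2943  0.003 ]
 [ 0.504  -0.4336  0.003 ]
 [ 0.3646 -0.4285  0.003 ]
 [ 0.3676 -0.2896  0.003 ]] [ 0.43568846 -0.36149355  0.003     ]
ptr top [0.61979569 0.06952357 0.026     ] pred [0.62979791 0.07557586 0.026     ]
ptr side [0.62363653 0.06710826 0.026     ] pred [0.62979791 0.07557586 0.026     ]
ptr h (np.float64(-0.011084480004662748), np.float64(0.06528396832311602)) (np.float64(-0.007865502149150038), np.float64(0.06208647433355389))
red h (np.float64(-0.07927701085449763), np.float64(0.07863693116166151)) (np.float64(-0.07625783852381603), np.float64(0.08067409695114128))
bar h (np.float64(-0.06032391246383699), np.float64(-0.0041992880377698365)) (np.float64(-0.06271947202492334), np.float64(0.003480463668053343))
spool [ 0.63133521 -0.30672035  0.04      ] can [ 0.64098052 -0.46069748  0.115     ]
```

```bash
python3 - <<'E'
from h import *
from bench import r
from scipy.spatial.transform import Rotation as R
s=r.read_state();m=R.from_quat(s["eef_rot"]).as_matrix();print(np.round(m,3)); y=m[:,1];print(np.degrees(np.arctan2(y[1],y[0])),s["ee_pos"])
E
```

```text
[[-0.     0.417 -0.909]
 [ 0.    -0.909 -0.417]
 [-1.    -0.     0.   ]]
-65.37301453313677 [ 0.26041303 -0.56806597  0.23331318]
```

Request:
{"api": "drive_tool", "payload": {
  "moves": "0.03 0.043 0 -0.86 0; 0.03 0.043 0 -0.86 0; 0.03 0.043 0 -0.86 0; 0.03 0.043 0 -0.86 0; 0.03 0.043 0 -0.86 0; 0.03 0.043 0 -0.86 0; 0.03 0.043 0 -0.86 0; 0.03 0.043 0 -0.86 0; 0.03 0.043 0 -0.86 0; 0.03 0.043 0 -0.86 0; 0.03 0.043 0 -0.86 0; 0.03 0.043 0 -0.86 0; 0.03 0.043 -0.02 -0.86 0; 0.034 0.039 -0.03 -0.86 0; 0 0 0 0 0; 0 0 0 0 0",
  "newtons": 15
}}

```text
time: 2.3
ee_pos: [0.6844, 0.0293, 0.1835]
eef_rot: [-0.703, -0.077, 0.703, -0.078]
ft_force: [-0.4, -0.6, 0.0]
width: 0.0873
```

```bash
python3 - <<'E'
from h import *
from bench import r,cams
ims=[]
for n,(x,y) in (("top",(220,95)),("side",(150,70))):
    c=cams.camera(n)["color"][:,:,::-1]; ims.append(cv2.resize(c[y:y+130,x:x+130],None,fx=3,fy=3,interpolation=cv2.INTER_CUBIC))
cv2.imwrite("pics/a1.png",np.hstack(ims)); s=r.read_state()
from scipy.spatial.transform import Rotation as R
y=R.from_quat(s["eef_rot"]).as_matrix()[:,1];print(np.degrees(np.arctan2(y[1],y[0])),s["joint_positions"],s["ee_pos"])
E
```

```text
-77.5213261734433 [ 0.19441236  0.52816991 -0.44224569  1.32788473  0.22496142  1.33263392
 -1.60039125] [0.68463401 0.02833289 0.18489186]
```

View pics/a1.png

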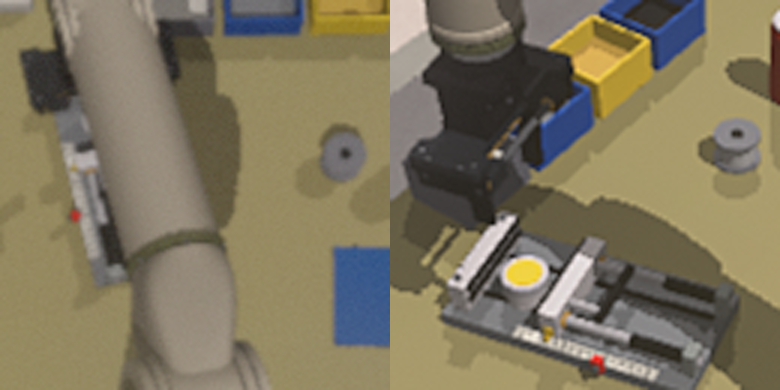

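Request:
{"api": "drive_tool", "payload": {
  "moves": "0 0.001 -0.03 0 0; 0 0 -0.04 0 0; 0 0 -0.03 0 0; 0 0 -0.025 0 0; 0 0 -0.015 0 0; 0 0 -0.007 0 0; 0 0 0 0 0; 0 0 0 0 0"
}}

```text
time: 3.5
ee_pos: [0.6851, 0.0309, 0.0377]
eef_rot: [0.703, 0.077, -0.702, 0.078]
ft_force: [-0.5, 0.8, 1.0]
width: 0.0868
```

Side view check, then close.

```bash
python3 - <<'E'
from bench import r,cams
import cv2,numpy as np
c=cams.camera("side")["color"][:,:,::-1]; cv2.imwrite("pics/a2.png",cv2.resize(c[90:210,150:280],None,fx=5,fy=5,interpolation=cv2.INTER_CUBIC))
E
```

```text
(no output)
```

View pics/a2.png

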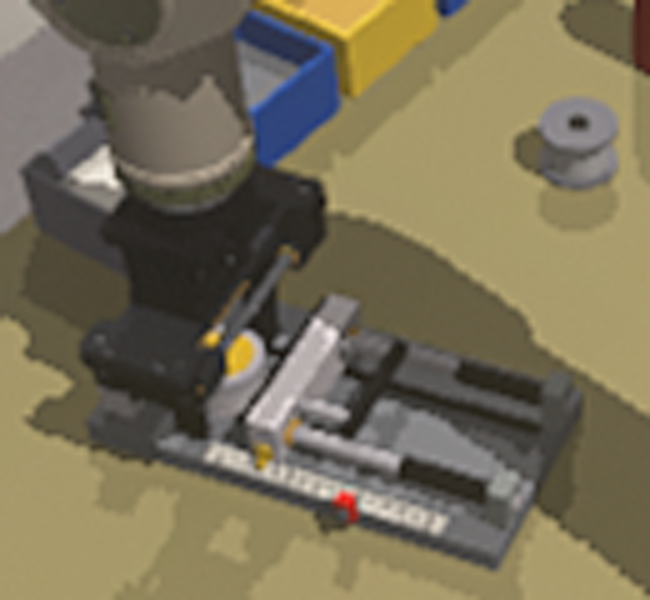

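Request:
{"api": "drive_tool", "payload": {
  "moves": "0 0 0 0 0.2; 0 0 0 0 0.4; 0 0 0 0 0.6; 0 0 0 0 0.8; 0 0 0 0 1; 0 0 0 0 1; 0 0 0 0 1; 0 0 0 0 1",
  "newtons": 15
}}

```text
time: 4.55
ee_pos: [0.6845, 0.0308, 0.0366]
eef_rot: [0.703, 0.077, -0.703, 0.078]
ft_force: [-0.6, -0.0, -0.9]
width: 0.0519
```

Request:
{"api": "drive_tool", "payload": {
  "moves": "0 0 0.015 0 1; 0 0 0.03 0 1; 0 0 0.03 0 1; 0 0 0.025 0 1; -0.015 -0.025 0 0 1; -0.03 -0.047 0 0 1; -0.03 -0.047 0 0 1; -0.03 -0.047 0 0 1; -0.03 -0.047 0 0 1; -0.03 -0.047 0 0 1; -0.03 -0.047 0 0 1; -0.03 -0.047 0 0 1; -0.02 -0.032 0 0 1; -0.004 -0.006 0 0 1; 0 0 0 0 1; 0 0 0 0 1"
}}

```text
time: 6.55
ee_pos: [0.4367, -0.3597, 0.1369]
eef_rot: [0.703, 0.078, -0.702, 0.078]
ft_force: [-0.0, 0.2, -1.6]
width: 0.0519
```

```bash
python3 - <<'E'
from bench import r,cams
import cv2,numpy as np
ims=[]
for n,(x,y) in (("top",(290,110)),("side",(230,60))):
    c=cams.camera(n)["color"][:,:,::-1]; ims.append(cv2.resize(c[y:y+130,x:x+130],None,fx=3,fy=3,interpolation=cv2.INTER_CUBIC))
cv2.imwrite("pics/a3.png",np.hstack(ims))
s=r.read_state();print(s["ee_pos"],s["width"],s["joint_positions"])
E
```

```text
[ 0.43642748 -0.35986976  0.13671625] 0.05151232969099824 [ 0.8580945   0.29365063 -0.29215747  1.72904074  0.09175263  1.13213018
 -0.81012772]
```

View pics/a3.png

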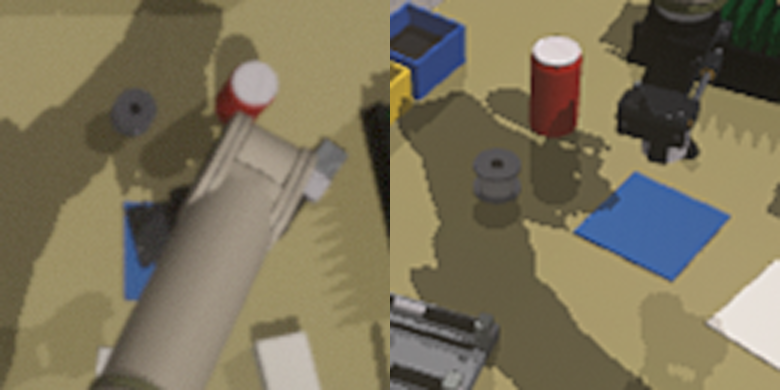

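Request:
{"api": "drive_tool", "payload": {
  "moves": "0 0 -0.03 0 1; 0 0 -0.035 0 1; 0 0 -0.025 0 1; 0 0 -0.015 0 1; 0 0 -0.006 0 1; 0 0 -0.003 0 1; 0 0 -0.002 0 1; 0 0 0 0 1; 0 0 0 0 1"
}}

```text
time: 7.78
ee_pos: [0.4357, -0.3613, 0.021]
eef_rot: [0.703, 0.077, -0.703, 0.078]
ft_force: [1.4, -0.1, -1.0]
width: 0.0517
```

Request:
{"api": "drive_tool", "payload": {
  "moves": "0 0 -0.001 0 1; 0 0 -0.001 0 1; 0 0 0 0 1; 0 0 0 0 1"
}}

```text
time: 8.28
ee_pos: [0.4356, -0.3613, 0.0194]
eef_rot: [0.703, 0.077, -0.703, 0.078]
ft_force: [-3.6, 2.2, 8.8]
width: 0.0515
```

```bash
python3 - <<'E'
from bench import r,cams
import cv2,numpy as np
c=cams.camera("side")["color"][:,:,::-1]; cv2.imwrite("pics/a4.png",cv2.resize(c[80:170,270:370],None,fx=6,fy=6,interpolation=cv2.INTER_CUBIC))
for i in range(3):
  s=r.read_state();print(s["ee_pos"],s["ft_force"]); cams.camera("top")
E
```

```text
[ 0.4355814  -0.36129971  0.0194377 ] [-3.03451721  2.46866927  9.75483931]
[ 0.43555704 -0.36127146  0.01941785] [-2.6214323   1.79244525  9.01379456]
[ 0.43555054 -0.36131088  0.01941774] [-3.70085631  2.82492443  9.56750004]
```

View pics/a4.png

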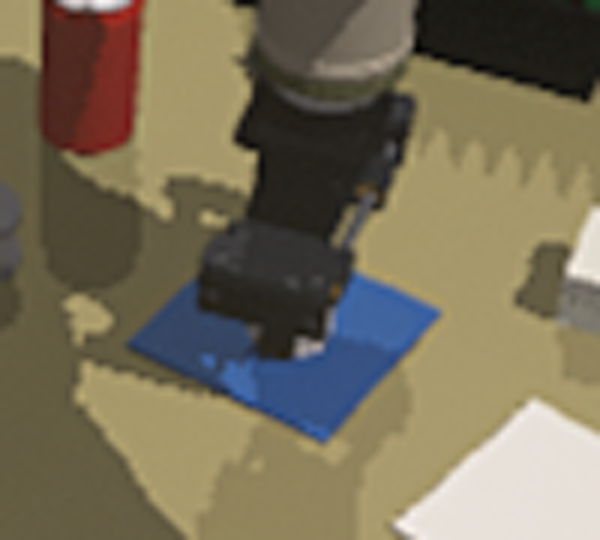

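Contact (9 N upward), tin at the mat's middle. Back off half a millimetre, open and rise.

Request:
{"api": "drive_tool", "payload": {
  "moves": "0 0 0.0007 0 1; 0 0 0 0 0.7; 0 0 0 0 0.3; 0 0 0 0 0; 0 0 0 0 0; 0 0 0 0 0; 0 0 0.02 0 0; 0 0 0.04 0 0; 0 0 0.04 0 0; 0 0 0.04 0 0; 0 0 0.02 0 0"
}}

```text
time: 9.85
ee_pos: [0.4361, -0.3616, 0.1818]
eef_rot: [0.704, 0.077, -0.702, 0.078]
ft_force: [-0.5, -0.2, -0.9]
width: 0.087
```

Request:
{"api": "drive_tool", "payload": {
  "moves": "0.0165 0.0396 0 10 0.2; 0.0165 0.0396 0 10 0.4; 0.0165 0.0396 0 10 0.5; 0.0165 0.0396 0 10 0.5; 0.0165 0.0396 0 10 0.5; 0.0165 0.0396 0 10 0.5; 0.0165 0.0396 0 10 0.5; 0.0165 0.0396 0 10 0.5; 0.0165 0.0396 -0.02 10 0.5; 0 0 -0.02 0 0.5; 0 0 0 0 0.5; 0 0 0 0 0.5"
}}

```text
time: 11.35
ee_pos: [0.5841, -0.0062, 0.1398]
eef_rot: [0.443, 0.551, -0.443, 0.551]
ft_force: [-0.6, 0.1, 0.1]
width: 0.0435
```

```bash
python3 - <<'E'
from bench import r,cams
import cv2,numpy as np
from scipy.spatial.transform import Rotation as R
cv2.imwrite("pics/s5.png",cams.camera("side")["color"][:,:,::-1]);cv2.imwrite("pics/t5.png",cams.camera("top")["color"][:,:,::-1])
a=cv2.imread("pics/s5.png");t=cv2.imread("pics/t5.png")
cv2.imwrite("pics/a5.png",np.hstack([cv2.resize(a[90:210,155:275],(480,480),interpolation=cv2.INTER_CUBIC),np.vstack([cv2.resize(a[100:160,280:350],(280,240),interpolation=cv2.INTER_CUBIC),cv2.resize(t[165:225,315:385],(280,240),interpolation=cv2.INTER_CUBIC)])]))
s=r.read_state();y=R.from_quat(s["eef_rot"]).as_matrix()[:,1];print(np.degrees(np.arctan2(y[1],y[0])),s["ee_pos"],s["width"],s["joint_positions"])
E
```

```text
12.463192768553585 [ 0.58430002 -0.00586304  0.14021624] 0.04359377436619058 [ 0.48816999  0.39448811 -0.68573259  1.66011301  0.26703693  1.18134314
 -0.04440871]
```

View pics/a5.png

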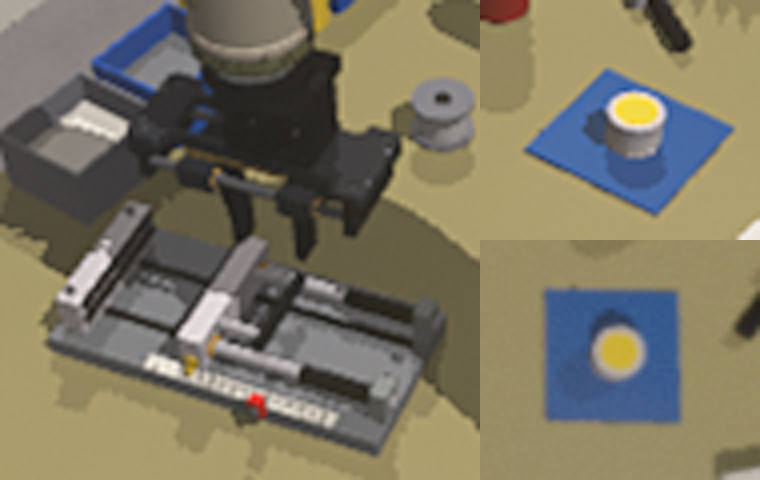

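Request:
{"api": "drive_tool", "payload": {
  "moves": "0.0007 0 0 0 0.585; 0 0 -0.02 0 0.585; 0 0 -0.03 0 0.585; 0 0 -0.025 0 0.585; 0 0 -0.015 0 0.585; 0 0 -0.008 0 0.585; 0 0 0 0 0.585; 0 0 0 0 0.585",
  "newtons": 30
}}

```text
time: 12.45
ee_pos: [0.5852, -0.0047, 0.0421]
eef_rot: [0.442, 0.551, -0.442, 0.552]
ft_force: [0.4, 0.1, -0.2]
width: 0.036
```

```bash
python3 - <<'E'
from bench import r,cams
import cv2,numpy as np
cv2.imwrite("pics/s6.png",cams.camera("side")["color"][:,:,::-1])
a=cv2.imread("pics/s6.png")
cv2.imwrite("pics/a6.png",cv2.resize(a[110:210,155:275],None,fx=6,fy=6,interpolation=cv2.INTER_CUBIC))
E
```

```text
(no output)
```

View pics/a6.png

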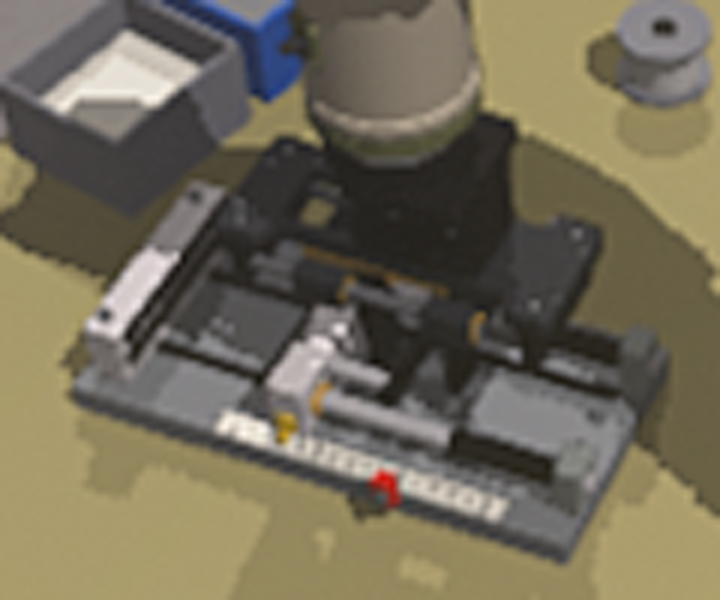

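Fingers straddle the bar between the stand-offs; the pointer at about (286,428) in the crop is unmoved. Close.

Request:
{"api": "drive_tool", "payload": {
  "moves": "0 0 0 0 0.7; 0 0 0 0 0.8; 0 0 0 0 0.9; 0 0 0 0 1; 0 0 0 0 1; 0 0 0 0 1",
  "newtons": 30
}}

```text
time: 13.25
ee_pos: [0.5855, -0.0046, 0.0415]
eef_rot: [0.443, 0.551, -0.442, 0.552]
ft_force: [5.8, -0.1, -2.2]
width: 0.0111
```

```bash
python3 - <<'E'
from h import *
from bench import cams,r
cv2.imwrite("pics/s7.png",cams.camera("side")["color"][:,:,::-1]);cv2.imwrite("pics/t7.png",cams.camera("top")["color"][:,:,::-1])
a=cv2.imread("pics/s7.png");t=cv2.imread("pics/t7.png")
cv2.imwrite("pics/a7.png",np.hstack([cv2.resize(a[170:206,180:230],(700,504),interpolation=cv2.INTER_CUBIC)]))
s=r.read_state();print(s["ee_pos"])
p=np.load("hold.npy");d=np.array(s["ee_pos"])[:2]-p[:2];c,q=np.cos(p[2]),np.sin(p[2]);print("bar h",c*d[0]+q*d[1],-q*d[0]+c*d[1])
E
```

```text
[ 0.58547293 -0.0046205   0.04150274]
bar h -0.06080491375625734 0.0004513084417306669
```

View pics/a7.png

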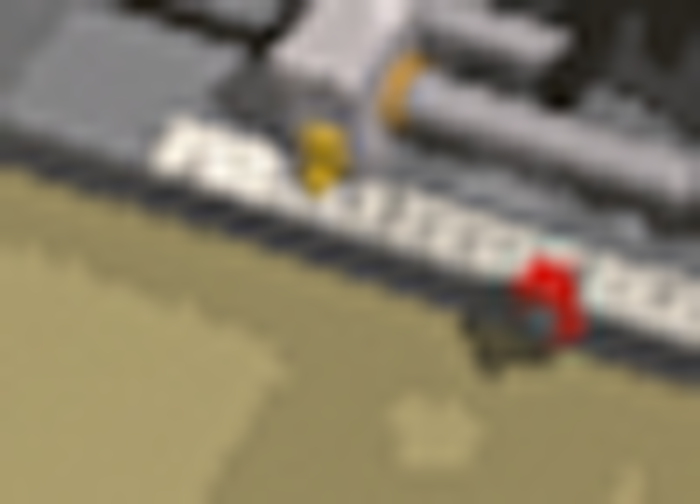

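Request:
{"api": "drive_tool", "payload": {
  "moves": "-0.0049 -0.0011 0 0 1; -0.0098 -0.0022 0 0 1; -0.0098 -0.0022 0 0 1; -0.0098 -0.0022 0 0 1; -0.0098 -0.0022 0 0 1; -0.0068 -0.0015 0 0 1; -0.0029 -0.0007 0 0 1; 0 0 0 0 1; 0 0 0 0 1"
}}

```text
time: 14.58
ee_pos: [0.5325, -0.0169, 0.0415]
eef_rot: [0.443, 0.551, -0.441, 0.553]
ft_force: [10.9, 0.7, -8.2]
width: 0.0113
```

```bash
cat > look.py <<'E'
import sys
from h import *
from bench import cams,r
k=sys.argv[1]
cv2.imwrite(f"pics/s{k}.png",cams.camera("side")["color"][:,:,::-1]);cv2.imwrite(f"pics/t{k}.png",cams.camera("top")["color"][:,:,::-1])
a=cv2.imread(f"pics/s{k}.png");t=cv2.imread(f"pics/t{k}.png")
cv2.imwrite(f"pics/a{k}.png",np.hstack([cv2.resize(a[175:206,200:231],(400,400),interpolation=cv2.INTER_CUBIC),cv2.resize(t[140:180,230:270],(400,400),interpolation=cv2.INTER_CUBIC)]))
s=r.read_state();p=np.load("hold.npy");d=np.array(s["ee_pos"])[:2]-p[:2];c,q=np.cos(p[2]),np.sin(p[2]);print(s["ee_pos"],s["ft_force"],"bar h",c*d[0]+q*d[1],-q*d[0]+c*d[1])
E
python3 look.py 8
```

```text
[ 0.53252461 -0.01682993  0.04152224] [11.34130214 -0.54843412 -8.93027395] bar h -0.11514174053007165 0.0001283350113159762
```

View pics/a8.png

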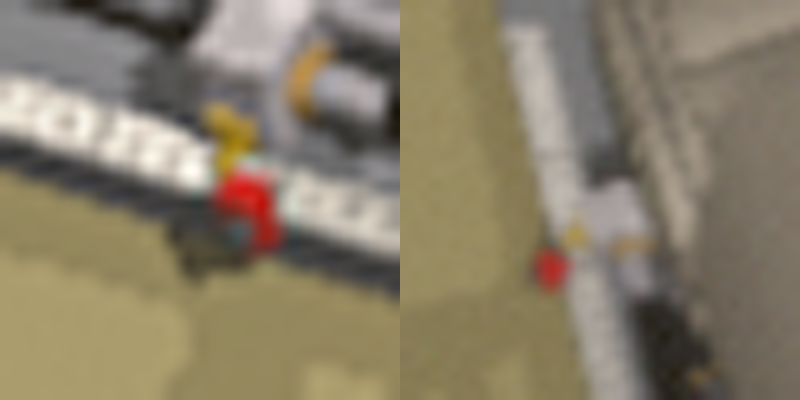

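```bash
cat > ov.py <<'E'
import sys
from h import *
p=np.load("hold.npy")
k,xm,y0,z0=sys.argv[1],*map(float,sys.argv[2:5])
bh=float(sys.argv[5])  # bar hx
px=bh+.051
out=[]
for n,f,(x,y,w) in (("side","s",(196,172,34)),("top","t",(233,143,34))):
    a=cv2.imread(f"pics/{f}{k}.png");im=cv2.resize(a[y:y+w,x:x+w],(390,390),interpolation=cv2.INTER_NEAREST);s=390/w
    raw=im.copy()
    P=lambda h:tuple(int(v) for v in (proj(n,H2W(p,h))-(x,y)+.5)*s)
    for z in(z0,z0+.02):
        q=[P((xm+a*.006,yy,z)) for a,yy in((-1,y0),(1,y0),(1,y0+.01),(-1,y0+.01))]
        cv2.polylines(im,[np.array(q)],True,(255,0,255) if z>z0 else (255,255,0),1)
    for xx in (-.002,.002): cv2.line(im,P((xm+xx,y0,z0+.02)),P((xm+xx,y0+.01,z0+.02)),(0,255,0),1)
    cv2.circle(im,P((px,.069,.026)),3,(255,0,0),-1)
    out.append(np.vstack([im[:290],raw[:290]]))
cv2.imwrite(f"pics/ov{sys.argv[6]}.png",np.hstack(out))
E
python3 ov.py 8 -0.078 0.075 0.016 -0.11515 1
```

```text
(no output)
```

View pics/ov1.png

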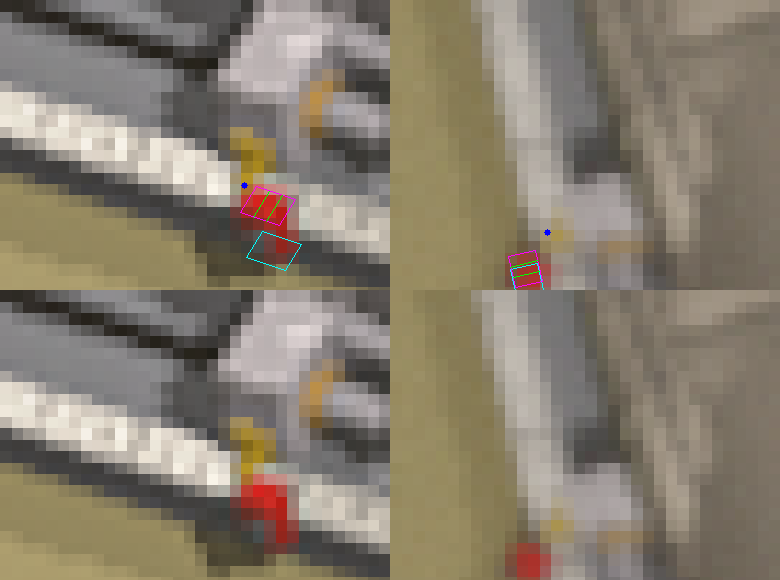

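Request:
{"api": "drive_tool", "payload": {
  "moves": "-0.005 -0.0011 0 0 1; -0.005 -0.0011 0 0 1; -0.0027 -0.0006 0 0 1; 0 0 0 0 1; 0 0 0 0 1"
}}

```text
time: 15.5
ee_pos: [0.52, -0.0198, 0.0415]
eef_rot: [0.443, 0.551, -0.441, 0.553]
ft_force: [12.3, 0.1, -10.9]
width: 0.0111
```

```bash
python3 look.py 9; python3 - <<'E'
import cv2,numpy as np
a=cv2.imread("pics/s9.png")[172:206,196:230];b=cv2.imread("pics/t9.png")[143:177,233:267]
cv2.imwrite("pics/b9.png",np.hstack([cv2.resize(x,(390,390),interpolation=cv2.INTER_NEAREST) for x in(a,b)]))
E
```

```text
[ 0.52004644 -0.01972521  0.0415422 ] [ 12.18347504  -0.393314   -10.2571177 ] bar h -0.1279510557612678 3.473455363095165e-05
```

View pics/b9.png

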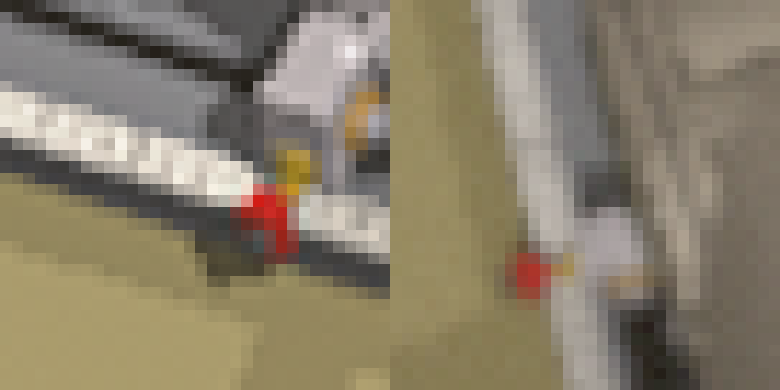

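```bash
sed -i 's/^p=np.load.*/p=np.load("hold.npy");p[0]+=float(sys.argv[7]);p[1]+=float(sys.argv[8])/' ov.py
python3 ov.py 9 -0.078 0.075 0.016 -0.12795 2 0 -0.002
python3 - <<'E'
import cv2,numpy as np
from h import *
for k in(0,8,9):
  for n,f,(x,y,w,h) in(("side","s",(190,165,40,45)),("top","t",(235,145,25,28))):
    fn=f"pics/{f}{k}.png" if k else f"pics/{n}0.png"
    a=cv2.imread(fn)[y:y+h,x:x+w].astype(float);B,G,R=a[...,0],a[...,1],a[...,2]
    for nm,wt in(("red",np.clip(R-G-30,0,None)),("yel",np.clip(np.minimum(R,G)-B-50,0,None)*(R-G<70)*(R-G>15))):
      Y,X=np.mgrid[y:y+h,x:x+w]
      print(k,n,nm,wt.sum().round(),(wt*X).sum()/wt.sum(),(wt*Y).sum()/wt.sum())
E
```

```text
0 side red 1711.0 218.62478082992402 189.7323202805377
0 side yel 293.0 202.84982935153585 180.22525597269623
0 top red 714.0 244.68487394957984 166.44257703081232
0 top yel 4.0 244.0 151.0
8 side red 1692.0 218.97163120567376 189.97458628841608
8 side yel 361.0 218.06925207756234 185.0027700831025
8 top red 620.0 244.70322580645163 166.45806451612904
8 top yel 17.0 247.0 163.0
9 side red 1687.0 219.19502074688796 189.96028452874927
9 side yel 317.0 221.8391167192429 186.01261829652998
9 top red 616.0 244.74512987012986 166.46103896103895
9 top yel 5.0 248.0 166.0
```

View pics/ov2.png

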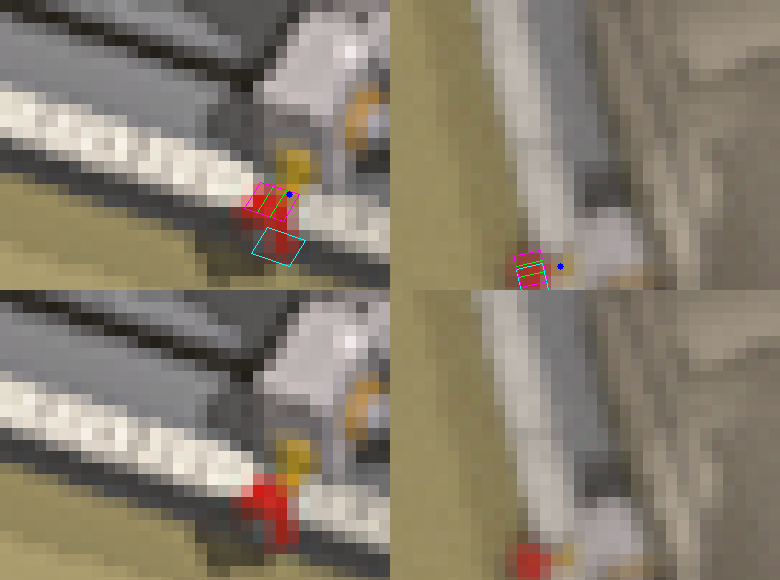

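Request:
{"api": "drive_tool", "payload": {
  "moves": "0 0 0 0 1; 0 0 0 0 1; 0 0 0 0 1; 0 0 0 0 1; 0 0 0 0 1; 0 0 0 0 1; 0 0 0 0 1; 0 0 0 0 1; 0 0 0 0 1; 0 0 0 0 1"
}}

```text
time: 17.15
ee_pos: [0.5201, -0.0197, 0.0415]
eef_rot: [0.443, 0.551, -0.441, 0.553]
ft_force: [11.2, 0.1, -10.6]
width: 0.0112
```

```bash
python3 look.py 10; python3 - <<'E'
from h import *
p=np.load("hold.npy")
print("box",[(n,proj(n,H2W(p,(-.078,.08,.026)))) for n in C],"ptr",[(n,proj(n,H2W(p,(-.077,.069,.026)))) for n in C])
a=np.mean([cv2.imread(f"pics/t{k}.png").astype(int) for k in(9,10)],0)
print((np.minimum(a[...,1],a[...,2])-a[...,0])[161:172,242:256].astype(int))
print((a[...,2]-a[...,1])[161:172,240:252].astype(int))
# rest picture, side: pointer lowest yellow
a=cv2.imread("pics/side0.png").astype(int);print((np.minimum(a[...,1],a[...,2])-a[...,0])[176:187,198:209])
a=cv2.imread("pics/s10.png");t=cv2.imread("pics/t10.png")
cv2.imwrite("pics/c10.png",np.hstack([cv2.resize(a[85:215,150:350],(600,390)),cv2.resize(t[165:225,315:345],(195,390))]))
E
```

```text
[ 0.52006599 -0.01973404  0.04154649] [ 11.61671582  -0.3550732  -11.35937533] bar h -0.12793390952711176 2.184278218142141e-05
box [('top', array([244.39627553, 166.52514722])), ('side', array([219.12106553, 191.45100981]))] ptr [('top', array([246.90105942, 165.70805903])), ('side', array([220.37180904, 188.87596236]))]
[[38 38 24 11  7  8  6  3  1  1  0  5 11 14]
 [40 36 24 10  8  8  5  2  0  0  0  0  6 11]
 [38 39 25 10  8  8  6  2  1  0  1  1  2 11]
 [38 34 26 10  7  8 12  6  0  0  0  0  3 10]
 [38 30 18 11  7 14 40 18  3  0  1  0  2  9]
 [33 22 11 10 14 43 56 17  2  1  4 11 15 19]
 [27 17  9  7  8 20 27 14  4  6 20 27 26 25]
 [32 26 23 17  9 10 13  9  3  6 16 14 10  9]
 [37 36 35 31 21 11  9  9  4  2  4  3  2  4]
 [38 39 37 37 27 13  9 10  6  1  0  2  4  6]
 [41 39 38 37 31 13  8  9  6  4  0  4  6  5]]
[[ 13  12  11  10   8   6   6   7   5   4   6   7]
 [ 11  10  11  11   8   6   6   7   5   6   7   7]
 [ 11  12  12  11  10   5   6   7   7   7   7   8]
 [ 11  12  12  14  18  16   9   6   9   8   8   7]
 [ 11  10  13  32  76  70  29  13  17  11   7   8]
 [ 11  12  14  45 105 118  83  38  22  13   8   7]
 [ 11  12  11  34 101 117  66  22  13   8   7   9]
 [ 12  10  11  18  66  76  34  10   7   6   7   8]
 [ 12  13  11  12  24  28  16   8   6   5   5   3]
 [ 11  12  11  10  12  12  10   6   6   6   6   4]
 [ 11  11  11  10  11  12  10   7   6   7   6   3]]
[[  5   3   2   2   2   2   1  -1  14  56  34]
 [  6   2   1   0  -1   0   0  -1  13  59  31]
 [  5   1   9  21  19   9  -4  -1   6  39  31]
 [  4   1  17  50  76  69  20  -3   1   8  15]
 [ 10   4  13  54  81  81  37  -4   0   0  -1]
 [ 14   9   3  43  83  77  41  -4   0   1   0]
 [ 14  10   5  59 112  45  13   1   3   1  -1]
 [ 13  11   8  43  69  27   7   8  11   7   5]
 [  9   8   6  11  18  15   9   9  13  11  10]
 [  3   2   3   7   6   7  11  13  12  10  10]
 [  1   2   2   3   3   4   7   8   7   9  13]]
```

View pics/c10.png

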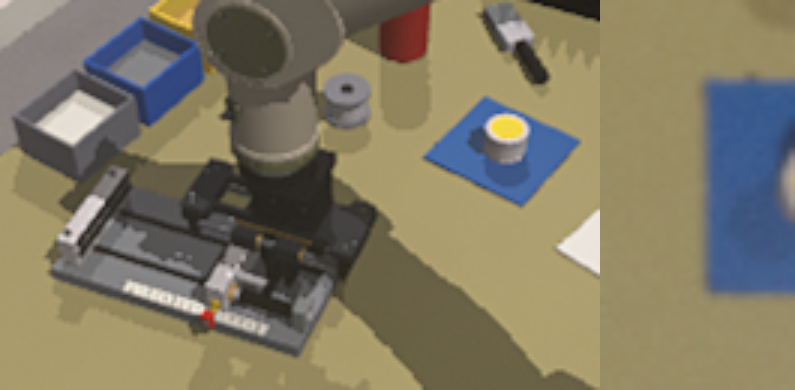

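```bash
python3 - <<'E'
from bench import ticket
print(ticket.close_job())
E
```

```text
the job is handed in; nothing more can be done
None
```

The tin is standing on the blue mat, and I handed the job in with the gripper still holding the jaw at the red marker. The system gives no verdict, so this rests on my own checks.

- **Tin:** I gripped it across the holder's y, lifted it out and carried it to the middle of the mat. I pressed it down until it made contact (about 9 N), then let go. Both cameras later showed it upright near the centre, with the jaw still at its rest position.
- **Jaw:** I gripped the black bar between the stand-offs at 30 N and pulled it about 67 mm, by the arm's own position reading. The last reading showed about 11.5 N along the slide, which fits the stated 9 to 12 N spring, and no drift over more than 1.5 s.
- **Pointer against marker:** In the top view they agree within about 1 mm, and in the side view within about 2 mm. The two views differ slightly in sign, which fits the camera calibration, and both are inside the 5 mm limit.
- **Other readings:** My fit of the holder's position was about 2 mm off in y, which does not affect alignment along the slide. The wrist also showed about 11 N of vertical force while holding the bar. I left it because it is well under the limits.
- **Rest of the bench:** I touched nothing else. The last picture showed the spool, can and brush with no visible shift. I did not re-check the other items at the end.

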